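Open the carver's quick-slide vise to its stop

ROBOT

A 6-joint arm with a two-finger parallel gripper is mounted at the origin on the work surface. World frame = base frame: x ahead of the robot, y to its left, z up, the work surface at z = 0. Lengths are in m, angles in rad, forces in N, time in s.
With the tool pointing down it reaches from about 0.3 to 0.875 m from the base axis. Payload 6.4 kg.
Tool frame: the origin (TCP) lies at the very end of the fingers, on their centre line; the grasp point (between the pads) lies 19 mm behind it; z points along the fingers, y is the line along which they close (so a half turn about z gives the same grasp; the last joint's range is limited). The gripper opens to 85 mm and grips with 20 to 120 N. Pads are 22 mm wide; open, the fingers measure 114 mm over their backs; the gripper's body (76 mm by 85 mm) begins 54 mm behind the grasp point. The pads swing forward as they close: fully open they stand 13 mm farther back than shut.
Start: joints at [-1.52, 0.181, 1.607, -0, 1.354, -0.206], TCP at [0.146, -0.556, 0.231] pointing down, gripper open.
Joint ranges: [-2.99, 2.99], [-0.89, 2.07], [0.3, 2.58], [-1.14, 4.28], [0, 2.63], [-3.12, 3.12]. Speed limits (rad/s): [2.57, 2.57, 3.01, 3.14, 3.14, 3.14].

INTERFACE

Orientations are given as a unit quaternion [w, x, y, z].
In Python, from bench import ctrl, imaging, order, status gives the robot as it stands (ctrl), with the cameras (imaging), the job (order) and the readings (status).
- The arm moves only by the tool step_hand, called after "Call:" as name(argument=value, ...) on one line, values as JSON. Schema: {"type":"object","properties":{"deltas":{"type":"object","properties":{"moves":{"type":"array","items":{"type":"array","items":{"type":"number"},"minItems":7,"maxItems":7},"minItems":1,"maxItems":10}},"additionalProperties":false,"required":["moves"]},"only":{"type":"string"},"quiet":{"type":"boolean"},"lines":{"type":"string"}},"required":["deltas"],"additionalProperties":false}. deltas is an object whose key "moves" holds a list of rows, 1 to 10 of them, each of 7 numbers: dx, dy, dz in a scale on which 1.0 is 0.6 m, then a rotation vector rx, ry, rz in shares of 4 rad (1.0 is 4 rad), then the opening from 0.0 (shut) to 1.0 (fully open); each row is the pose to reach, as a shift and turn from the pose commanded when the call began, along the tool's axes at that moment; what a row does not reach only later rows make up. A row lasts 1/8 s, in which the tool goes at most 0.0625 m and 0.188 rad, less where a joint would pass 70% of its speed; a pose out of reach is approached as far as the arm can. The fingers move at their own pace and stop on an object; the grip force is fixed at half the most. Time passes only in rows, so rows that do not move let the fingers close. The tool returns the time, the measured TCP pose, the force, the opening and the grip force at its end. only (a regular expression) keeps the lines of the reply that match it, lines (a string "A,B") keeps lines A to B, and quiet returns only ok. No shift or turn number may pass 1 either way. Input that does not fit is refused with a message, and nothing moves.
- status.get_obs(): the state, without advancing time (a new reading comes with each control period).
- imaging.camera(name): name is "side" or "top" or "wrist"; returns the picture (420x560x3 uint8, blue, green, red); there is no depth.
- imaging.camera_params(name): a dict with "fovy" (degrees; the focal length in pixels is half the picture's height over the tangent of half this angle, whatever the lens; pixels are square), "cx", "cy" (the principal point, pixels), "view" (4x4, takes a point from world to camera coordinates). Camera axes: x right, y up, looking along -z (the intrinsics and any distortion apply to the point x, -y, -z); pixel columns grow to the right and rows downward; lengths in m; the calibration is good to about 2 mm. A picture is of the moment at which its call begins: read the wrist's pose just before it. camera_params takes no time and is no camera call; for the wrist camera it gives the pose at the moment of the call.
- order.hand_in(): hands the job in; it is judged then, once.
The state is a dict: "time_s": time; "q": joint angles; "dq": joint speeds; "joint_efforts": joint torques, N m; "eef_pos": TCP position; "eef_rot": TCP orientation; "wrist_force": force on the tool from outside, world axes, zero at the start; "torque": the same for the moment, N m; "opening": opening from 0.0 (shut) to 1.0 (fully open); "grasp_force": force on a finger pad.
Only numpy, scipy, OpenCV 4.12 (cv2) and the standard library are available. Lean on these libraries where they do the work, as an engineer would, in place of code of your own. Each camera call takes 0.05 s, during which the arm holds its last target. There are 200 camera calls.

TASK

Open the bench vise all the way for the next block: with closed fingertips press the red release button on the sliding jaw fully down and, keeping it down the whole way, push the jaw along its rails until it meets the end stop. Then let go, so that the button pops up and the jaw stays locked fully open. This is all pressing and pushing, nothing is picked up: leave the wooden block, the little figure, the tin and the bur stand around the vise where they are.

Things in the scene. Friction and masses are not known exactly. Their poses are not given: they have to be found in the camera images.
- vise: Grey bench vise with two steel rails, fixed to the bench; 100 wide, 82 high. Origin: on the bench under the middle of the rails. Its y axis runs along the rails, the way the sliding jaw OPENS; z up. In this frame the fixed jaw (82 high) fills y -140 to -95 mm, with a clamp screw and cross bar behind it to y -188; the end stop bridge (90 wide, 62 high with its bolts) fills y +112 to +138
- jaw (a joint): Opening of the sliding jaw, m: 0 = shut, 0.100 = fully open at the end stop. A grey casting 100 wide, 105 long: upright plate with wooden liner in front (27 long, 82 high), behind it a flat deck 60 mm above the bench with the button in it. Slides easily (1 to 2 N) while the button is down; else locked by teeth every 7 mm with about 1 mm play. Released once the button is down by 4 mm or more
- release (a joint): Travel of the red release button, m: 0 = up (locked), 0.0065 = fully down. Sprung: about 3 N to start it moving, 6 N fully down; it pops up by itself when let go. At the end stop the lock springs into its last notch
- release_top (a point): Centre of the flat top (35 mm across) of the round red button (45 across at its foot). 68 mm above the bench when up, 61.5 when fully down. It travels with the jaw, midway across it, 58 mm behind (towards the vise's +y) the jaw's front face. The upright jaw plate begins 31 mm from it towards the vise's -y
- thumb_rest (a point): Middle of the top front edge of the raised ridge on the jaw's deck behind the button: 56 wide, 12 thick, top 72 mm above the bench. Its upright front face is 27 mm from the button's centre towards the vise's +y; a fingertip on the button can push against it to open the jaw
- stop_face (a point): Middle of the face of the fixed end stop that the back of the sliding jaw meets when fully open, 47 mm above the bench; the back of the jaw is 105 mm behind its front face
- blank: Loose block of pale boxwood, 45 x 58 x 40 high, 0.1 kg, beside the vise. Origin at the centre of its underside. Leave it alone
- figure: Loose little turned dark wooden figure, 40 across, 62 high, 0.06 kg. Origin at the centre of its underside. Leave it alone
- tin: Loose round wax tin, yellow with a brass lid, 67 across, 38 high, 0.14 kg. Origin at the centre of its underside. Leave it alone
- burs: Loose blue plastic stand 50 x 90 x 30 high with ten small steel burs standing in it, up to 63 high in all, 0.22 kg. Origin at the centre of its underside. Leave it alone

How it is judged:
By the outcome, as a careful person would: the job done as asked, in the order asked, and still so for the second after the job is handed in, with the robot touching nothing.
It also fails if it takes over 34 s, if anything falls off the work surface, if the arm or the gripper's body presses on something with over 40 N, if the wrist force passes 120 N, or if a joint passes its speed limit or range.

## Working session

There is one attempt and no reset: what is moved stays moved. The work goes in short steps, Python scripts to look and compute and a tool call to move; the robot and the scene stay as the last step left them, time stands still between calls to the robot, and variables do not carry over. Pictures are saved under pics/ and viewed, at most 10 in all, crops included, and the job is handed in when it is done.

```bash
ls; mkdir -p pics; python3 - <<'E'
from bench import ctrl, imaging, order, status
import cv2
for n in("top","side"):
    cv2.imwrite(f"pics/{n}1.png",imaging.camera(n)); p=imaging.camera_params(n); print(n,p)
print(status.get_obs())
E
```

```text
bench.py
pics
top {'fovy': 55.455452404427994, 'cx': 280.8792007522597, 'cy': 206.78887736607544, 'view': array([[-2.27542774e-03, -9.99724215e-01,  2.33734181e-02,
         4.17188603e-03],
       [ 9.94375461e-01,  2.12959608e-04,  1.05912211e-01,
        -5.96277007e-01],
       [-1.05887980e-01,  2.34829490e-02,  9.94100743e-01,
        -6.81253406e-01],
       [ 0.00000000e+00,  0.00000000e+00,  0.00000000e+00,
         1.00000000e+00]])}
side {'fovy': 44.268564987502444, 'cx': 282.35120673274895, 'cy': 210.16076649695466, 'view': array([[ 0.90619263, -0.4228638 , -0.00106062, -0.51966698],
       [ 0.28091295,  0.60011492,  0.74896595, -0.25235631],
       [-0.31607409, -0.67900537,  0.66260763, -0.60987359],
       [ 0.        ,  0.        ,  0.        ,  1.        ]])}
{'time_s': 0.1, 'q': array([-1.52031909e+00,  1.81486872e-01,  1.60791998e+00, -2.17309545e-06,
        1.35382088e+00, -2.06324392e-01]), 'dq': array([ 0.00132778, -0.00177511, -0.0015643 ,  0.00068357,  0.00183111,
       -0.00071045]), 'joint_efforts': array([ 9.08210695e-04, -4.45876729e+01, -3.52237880e+01, -2.89740183e-04,
        4.07515254e-03,  1.55343736e-05]), 'eef_pos': array([ 0.14601969, -0.55562251,  0.23045715]), 'eef_rot': array([-8.15142254e-04,  9.91767573e-01,  1.28048479e-01,  6.25835668e-05]), 'wrist_force': array([ 0.71043125, -0.08658514,  0.44123809]), 'torque': array([-0.02085758, -0.01878232, -0.04769105]), 'grasp_force': 0.0, 'opening': 0.9970487668062322}
```

View pics/top1.png

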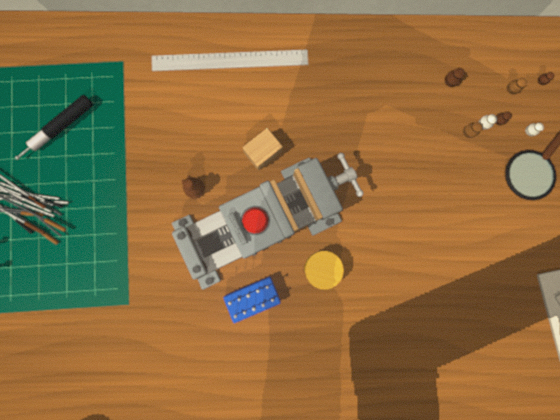

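View pics/side1.png

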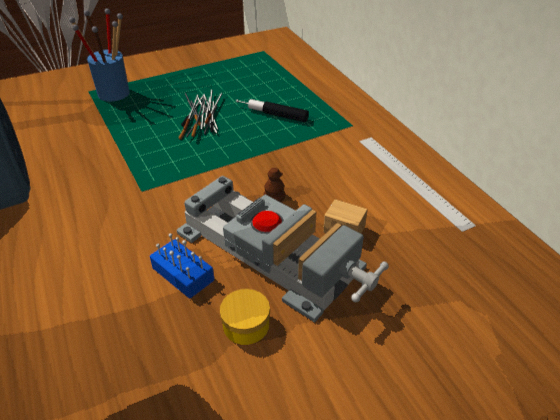

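The top view shows the red button at about (255,221), the fixed jaw at upper right and the end stop at lower left (195,250). The side view shows the button at (266,221), with a clear approach from above. I'll enlarge both.

```bash
python3 - <<'E'
import cv2,numpy as np
a=cv2.imread("pics/top1.png")[140:300,160:370]; cv2.imwrite("pics/topc.png",cv2.resize(a,None,fx=3.75,fy=3.75,interpolation=cv2.INTER_CUBIC))
for n in("top","side"):
    i=cv2.imread(f"pics/{n}1.png").astype(int); m=((i[...,2]>150)&(i[...,1]<50)&(i[...,0]<50)).astype('uint8')
    k,l,s,c=cv2.connectedComponentsWithStats(m); j=1+np.argmax(s[1:,4]); print(n,s[j],c[j])
E
```

```text
top [253 209   4   2   5] [254.4 209.6]
side [252 211  27  17 325] [264.93846154 218.62769231]
```

View pics/topc.png

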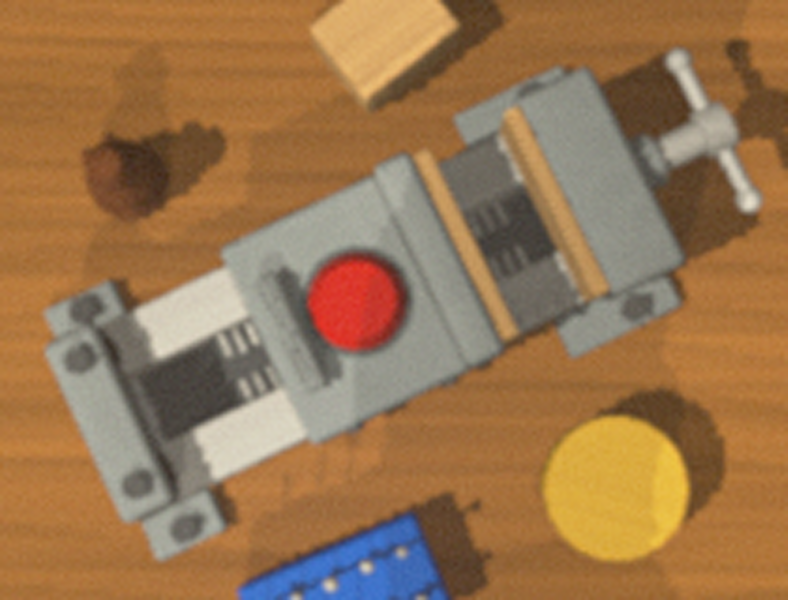

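The crop shows the button at (355,301), the ridge just left of it, the deck's back edge from (225,250) to (313,440), the liner front edge from (420,152) to (508,338), and the end stop bolts at (80,358) and (138,485).

```bash
cat >h.py <<'E'
from bench import ctrl, imaging, order, status
import numpy as np
from scipy.spatial.transform import Rotation as R
def ray(n,u,v,z):
    p=imaging.camera_params(n); f=210/np.tan(np.radians(p["fovy"])/2); V=p["view"]
    d=V[:3,:3].T@np.array([(u-p["cx"])/f,-(v-p["cy"])/f,-1]); o=-V[:3,:3].T@V[:3,3]
    return o+d*(z-o[2])/d[2]
def top(a,b,z): return ray("top",160+(a+.5)/3.75-.5,140+(b+.5)/3.75-.5,z)
E
python3 - <<'E'
from h import *
print("button",top(355,301,.067),ray("side",266,220.5,.067))
P={k:(top(*a),top(*b)) for k,a,b in [("bolts",(80,358,.062),(138,485,.062)),("deckback",(225,250,.06),(313,440,.06)),("liner",(428,152,.082),(512,336,.082)),("fixback",(585,70,.082),(680,262,.082)),("fixfront",(508,110,.082),(596,294,.082))]}
for k,(a,b) in P.items():
    d=b-a; print(k,a,b,(a+b)/2,np.linalg.norm(d),np.degrees(np.arctan2(d[1],d[0])))
o=status.get_obs(); print(R.from_quat(o["eef_rot"][[1,2,3,0]]).as_matrix())
E
```

```text
button [0.57026323 0.04928524 0.067     ] [0.56758237 0.04532604 0.067     ]
bolts [0.54502927 0.17280118 0.062     ] [0.48847782 0.14572664 0.062     ] [0.51675355 0.15926391 0.062     ] 0.06269845771889057 -154.41679696307926
deckback [0.59407499 0.10879542 0.06      ] [0.50813843 0.06815339 0.06      ] [0.55110671 0.0884744  0.06      ] 0.09506243892615658 -154.68909515087714
liner [0.635586   0.01651497 0.082     ] [ 0.55369795 -0.0203874   0.082     ] [ 0.59464197 -0.00193622  0.082     ] 0.08981892019315542 -155.7415709467458
fixback [ 0.67297991 -0.05393759  0.082     ] [ 0.58640443 -0.09514651  0.082     ] [ 0.62969217 -0.07454205  0.082     ] 0.09588268314981949 -154.54609481009766
fixfront [ 0.65466016 -0.01923736  0.082     ] [ 0.57219997 -0.05764671  0.082     ] [ 0.61343007 -0.03844203  0.082     ] 0.09096681073622748 -155.02424187675325
[[ 9.67207166e-01  2.53988760e-01 -8.46187466e-05]
 [ 2.53988556e-01 -9.67205845e-01  1.63289077e-03]
 [ 3.32892155e-04 -1.60083585e-03 -9.99998663e-01]]
```

```bash
cat >>h.py <<'E'
ax=np.radians(115.6); D=np.array([np.cos(ax),np.sin(ax),0])
def to(p,ang=ax):
    o=status.get_obs(); r=R.from_quat(o["eef_rot"][[1,2,3,0]])
    T=R.from_matrix(np.column_stack([D,[D[1],-D[0],0],[0,0,-1]]))
    print(o["time_s"],o["eef_pos"],o["wrist_force"],"->",np.round(r.inv().apply(np.array(p)-o["eef_pos"]),4),np.round((r.inv()*T).as_rotvec(),4))
E
python3 -c "
from h import *
to([.569,.048,.2])"
```

```text
0.1 [ 0.14601969 -0.55562251  0.23045715] [ 0.71043125 -0.08658514  0.44123809] -> [ 0.5624 -0.4763  0.0314] [-9.0000e-04 -1.7000e-03 -1.7608e+00]
```

The manual's scale: shifts go in shares of 0.6 m and turns go in shares of 4 rad. Converting my numbers, 0.5624 m / 0.6 = 0.9373, 0.506 m / 0.6 = 0.8433, -1.761 rad / 4 = -0.4403.

Call:
step_hand(deltas={"moves":[[0.0933, -0.08, 0.005, 0, 0, -0.044, 0], [0.1867, -0.1583, 0.01, 0, 0, -0.088, 0], [0.2817, -0.2383, 0.015, 0, 0, -0.132, 0], [0.375, -0.3167, 0.02, 0, 0, -0.176, 0], [0.4683, -0.3967, 0.025, 0, 0, -0.22, 0], [0.5617, -0.4767, 0.03, 0, 0, -0.264, 0], [0.6567, -0.555, 0.0367, 0, 0, -0.3083, 0], [0.75, -0.635, 0.0417, 0, 0, -0.3523, 0], [0.8433, -0.715, 0.0467, 0, 0, -0.3963, 0], [0.9373, -0.7938, 0.0523, 0, 0, -0.4403, 0]]})

```text
time_s: 1.35
eef_pos: [0.5052, -0.0428, 0.2047]
eef_rot: [0.0, 0.53, 0.848, -0.0]
wrist_force: [0.1, -1.6, 0.0]
opening: 0.0
grasp_force: 0.0
```

```bash
python3 -c "
from h import *
to([.569,.048,.2])"
```

```text
1.35 [ 0.50517865 -0.04283495  0.2046745 ] [ 0.08945462 -1.55610957  0.03814361] -> [0.0537 0.0971 0.0047] [-0.0001  0.0002  0.0062]
```

Call:
step_hand(deltas={"moves":[[0, 0, 0, 0, 0, 0, 0], [0, 0, 0, 0, 0, 0, 0]]})

```text
time_s: 1.6
eef_pos: [0.5039, -0.0446, 0.2043]
eef_rot: [-0.001, 0.533, 0.846, -0.0]
wrist_force: [1.1, 0.9, 0.4]
opening: -0.002
grasp_force: 0.0
```

```bash
python3 -c "
from h import *
to([.569,.048,.2])"
```

```text
1.6 [ 0.50391319 -0.04464221  0.20433651] [1.10285544 0.90517706 0.35888079] -> [0.0554 0.0988 0.0042] [-0.0013 -0.0005  0.0003]
```

To row units: 0.0988 m / 0.6 = 0.1647, 0.0554 m / 0.6 = 0.0923.

Call:
step_hand(deltas={"moves":[[0.0467, 0.0833, 0.0033, 0, 0, 0, 0], [0.0923, 0.1647, 0.007, 0, 0, 0, 0], [0.0923, 0.1647, 0.007, 0, 0, 0, 0], [0.0923, 0.1647, 0.007, 0, 0, 0, 0]]})

```text
time_s: 2.1
eef_pos: [0.5689, 0.0463, 0.2004]
eef_rot: [-0.0, 0.534, 0.846, -0.001]
wrist_force: [0.4, -0.8, 0.2]
opening: 0.0
grasp_force: 0.0
```

```bash
python3 - <<'E'
from h import *
import cv2
to([.569,.048,.2]); 
p=imaging.camera_params("wrist");print(p)
cv2.imwrite("pics/w1.png",imaging.camera("wrist"))
E
```

```text
2.1 [0.56893083 0.04629159 0.20036254] [ 0.35439598 -0.79253492  0.24717956] -> [0.0015 0.0008 0.0004] [-0.0012 -0.     -0.0018]
{'fovy': 68.52607409092026, 'cx': 282.21835349782884, 'cy': 213.95753864277157, 'view': array([[ 0.90299582,  0.42964355, -0.00222768, -0.53340417],
       [-0.41109537,  0.86248208, -0.29516987,  0.22274274],
       [-0.1248965 ,  0.26745295,  0.95544219, -0.29097582],
       [ 0.        ,  0.        ,  0.        ,  1.        ]])}
```

View pics/w1.png

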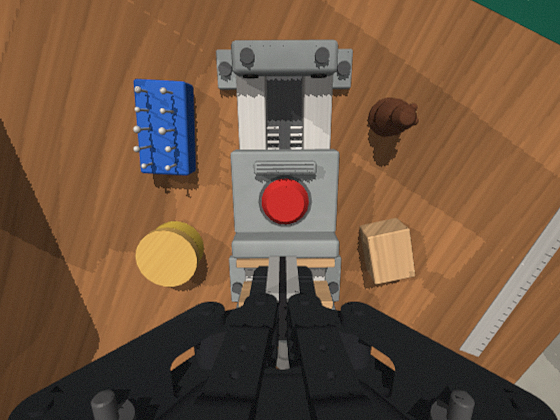

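The wrist view shows the vise aligned with the tool: button at (285,200), ridge at (285,168), stop bolts at (247,56) and (321,56), deck back edge from (233,151) to (337,151).

```bash
python3 - <<'E'
from h import *
b=ray("wrist",285,199.5,.068); bo=[ray("wrist",u,56,.060) for u in (247,321)]; dk=[ray("wrist",u,151.5,.06) for u in(233,337)]
m=(bo[0]+bo[1])/2; md=(dk[0]+dk[1])/2
print(b,m,md,np.degrees(np.arctan2(*(m-b)[1::-1])),np.linalg.norm((m-b)[:2]), (md-b)@D, [np.degrees(np.arctan2(*(x[1]-x[0])[1::-1])) for x in(bo,dk)])
to(b)
r=ray("wrist",285,172.5,.072); print("ridge",(r-b)@D)
E
```

```text
[0.56913374 0.051434   0.068     ] [0.51636978 0.15990821 0.06      ] [0.55075363 0.08994096 0.06      ] 115.93918754776335 0.1206262410285697 0.04266861243333348 [np.float64(25.39615302435893), np.float64(25.426378519850793)]
2.15 [0.56889882 0.0460757  0.20053736] [ 0.33822652 -0.95486816 -0.15660674] -> [0.0048 0.0026 0.1325] [-0.0009  0.0001 -0.0023]
ridge 0.025616402978389127
```

```bash
python3 -c "
from h import *
to([.5647,.0604,.076])"
```

```text
2.15 [0.56889882 0.0460757  0.20053736] [ 0.33822652 -0.95486816 -0.15660674] -> [0.0148 0.0025 0.1245] [-0.0009  0.0001 -0.0023]
```

To row units: 0.1245 m / 0.6 = 0.2075, 0.11 m / 0.6 = 0.1833.

Call:
step_hand(deltas={"moves":[[0.0247, 0.0042, 0.0667, 0, 0, 0, 0], [0.0247, 0.0042, 0.1333, 0, 0, 0, 0], [0.0247, 0.0042, 0.1833, 0, 0, 0, 0], [0.0247, 0.0042, 0.2075, 0, 0, 0, 0], [0.0247, 0.0042, 0.2075, 0, 0, 0, 0], [0.0247, 0.0042, 0.2075, 0, 0, 0, 0]]})

```text
time_s: 2.9
eef_pos: [0.5665, 0.0617, 0.0777]
eef_rot: [0.001, 0.533, 0.846, 0.001]
wrist_force: [0.6, -0.6, -0.9]
opening: 0.002
grasp_force: 0.0
```

```bash
python3 - <<'E'
from h import *
import cv2
to([.5647,.0604,.062])
cv2.imwrite("pics/s2.png",cv2.resize(imaging.camera("side")[130:290,160:370],None,fx=3.75,fy=3.75,interpolation=cv2.INTER_CUBIC))
E
```

```text
2.9 [0.56651055 0.06174226 0.07769623] [ 0.58349826 -0.58583022 -0.9385945 ] -> [-0.0004 -0.0022  0.0157] [ 0.0021  0.0013 -0.0005]
```

View pics/s2.png

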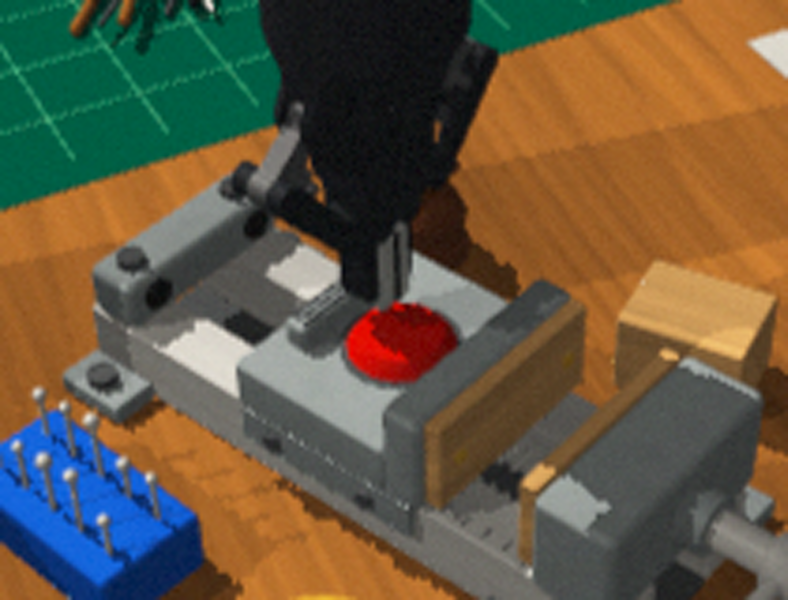

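The side crop shows the closed tips just above the back half of the button (tip at about (375,303)), in front of the ridge. I'll go 3 mm forward and press.

To row units: 0.012 m / 0.6 = 0.02, -0.003 m / 0.6 = -0.005.

Call:
step_hand(deltas={"moves":[[-0.005, -0.0033, 0.005, 0, 0, 0, 0], [-0.005, -0.0033, 0.01, 0, 0, 0, 0], [-0.005, -0.0033, 0.015, 0, 0, 0, 0], [-0.005, -0.0033, 0.02, 0, 0, 0, 0], [-0.005, -0.0033, 0.02, 0, 0, 0, 0], [-0.005, -0.0033, 0.02, 0, 0, 0, 0]]})

```text
time_s: 3.7
eef_pos: [0.565, 0.0587, 0.0644]
eef_rot: [0.0, 0.533, 0.846, -0.0]
wrist_force: [-1.4, -1.0, 4.4]
opening: -0.0
grasp_force: 2.1
```

To row units: 0.0035 m / 0.6 = 0.0058, 0.002 m / 0.6 = 0.0033.

Call:
step_hand(deltas={"moves":[[0, 0, 0.0033, 0, 0, 0, 0], [0, 0, 0.0058, 0, 0, 0, 0], [0, 0, 0.0058, 0, 0, 0, 0]]})

```text
time_s: 4.08
eef_pos: [0.5652, 0.0585, 0.0615]
eef_rot: [0.0, 0.533, 0.846, -0.0]
wrist_force: [-3.8, -1.6, 9.9]
opening: -0.001
grasp_force: 5.2
```

To row units: 0.02 m / 0.6 = 0.0333, 0.005 m / 0.6 = 0.0083.

Call:
step_hand(deltas={"moves":[[0.0033, 0, 0.0008, 0, 0, 0, 0], [0.0083, 0, 0.0008, 0, 0, 0, 0], [0.0133, 0, 0.0008, 0, 0, 0, 0], [0.0183, 0, 0.0008, 0, 0, 0, 0], [0.0233, 0, 0.0008, 0, 0, 0, 0], [0.0283, 0, 0.0008, 0, 0, 0, 0], [0.0333, 0, 0.0008, 0, 0, 0, 0], [0.0333, 0, 0.0008, 0, 0, 0, 0]]})

```text
time_s: 5.08
eef_pos: [0.5565, 0.0765, 0.0614]
eef_rot: [0.0, 0.533, 0.846, -0.0]
wrist_force: [-4.7, -2.7, 15.5]
opening: 0.001
grasp_force: 7.0
```

```bash
python3 - <<'E'
from h import *
import cv2
to([.5647,.0604,.061])
cv2.imwrite("pics/s3.png",cv2.resize(imaging.camera("side")[130:290,160:370],None,fx=3.75,fy=3.75,interpolation=cv2.INTER_CUBIC))
E
```

```text
5.075 [0.55652697 0.07647974 0.0613833 ] [-4.72096017 -2.68950369 15.53669726] -> [-0.018   0.0004  0.0004] [0.0001 0.0009 0.0005]
```

View pics/s3.png

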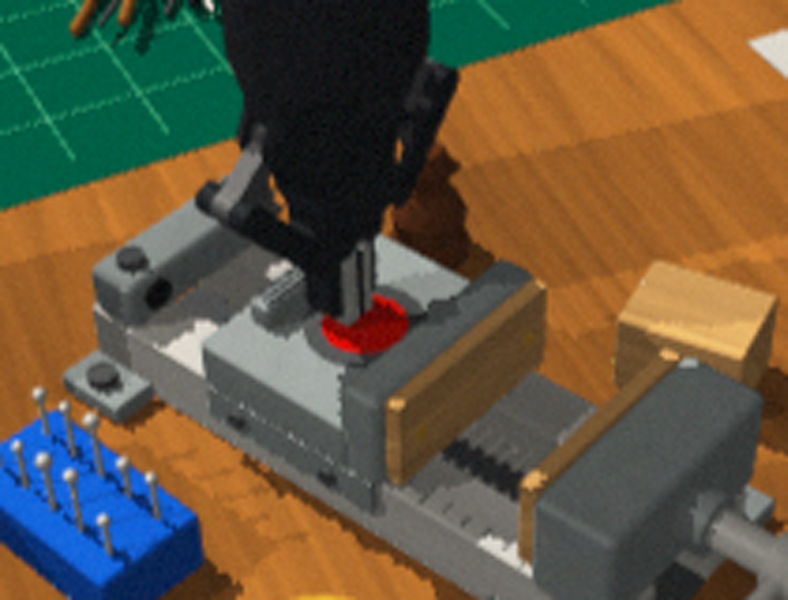

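The jaw has followed about 20 mm with the button down (red at (365,325)), and the tip is close to the ridge. Continuing.

To row units: 0.032 m / 0.6 = 0.0533, 0.03 m / 0.6 = 0.05.

Call:
step_hand(deltas={"moves":[[0.005, 0, 0, 0, 0, 0, 0], [0.01, 0, 0, 0, 0, 0, 0], [0.0167, 0, 0, 0, 0, 0, 0], [0.0233, 0, 0, 0, 0, 0, 0], [0.03, 0, 0, 0, 0, 0, 0], [0.0367, 0, 0, 0, 0, 0, 0], [0.0433, 0, 0, 0, 0, 0, 0], [0.05, 0, 0, 0, 0, 0, 0], [0.0533, 0, 0, 0, 0, 0, 0], [0.0533, 0, 0, 0, 0, 0, 0]]})

```text
time_s: 6.38
eef_pos: [0.5426, 0.1054, 0.0614]
eef_rot: [0.0, 0.533, 0.846, -0.0]
wrist_force: [-5.8, -3.0, 14.9]
opening: 0.0
grasp_force: 7.4
```

Call:
step_hand(deltas={"moves":[[0.0033, 0, 0, 0, 0, 0, 0], [0.0067, 0, 0, 0, 0, 0, 0], [0.01, 0, 0, 0, 0, 0, 0], [0.01, 0, 0, 0, 0, 0, 0]]})

```text
time_s: 6.88
eef_pos: [0.54, 0.1107, 0.0614]
eef_rot: [0.0, 0.533, 0.846, -0.0]
wrist_force: [-6.2, -1.9, 15.3]
opening: -0.002
grasp_force: 7.4
```

```bash
python3 -c "
from h import *
to([.5647,.0604,.061])"
```

```text
6.875 [0.54000065 0.11068247 0.06137533] [-6.17138229 -1.85660368 15.28967167] -> [-0.056   0.0005  0.0004] [-0.0002  0.0009  0.0005]
```

To row units: 0.003 m / 0.6 = 0.005, 0.0015 m / 0.6 = 0.0025.

Call:
step_hand(deltas={"moves":[[0.0025, 0, 0, 0, 0, 0, 0], [0.005, 0, 0, 0, 0, 0, 0], [0.005, 0, 0, 0, 0, 0, 0]]})

```text
time_s: 7.25
eef_pos: [0.5387, 0.1133, 0.0614]
eef_rot: [0.0, 0.533, 0.846, -0.0]
wrist_force: [-7.0, -2.3, 15.1]
opening: 0.001
grasp_force: 7.4
```

Call:
step_hand(deltas={"moves":[[0.0017, 0, 0, 0, 0, 0, 0], [0.0033, 0, 0, 0, 0, 0, 0], [0.0033, 0, 0, 0, 0, 0, 0]]})

```text
time_s: 7.62
eef_pos: [0.5379, 0.1151, 0.0614]
eef_rot: [0.0, 0.533, 0.846, -0.0]
wrist_force: [-6.9, -3.1, 15.1]
opening: 0.001
grasp_force: 7.4
```

```bash
python3 - <<'E'
from h import *
import cv2
to([.5647,.0604,.061])
cv2.imwrite("pics/s4.png",cv2.resize(imaging.camera("side")[130:290,160:370],None,fx=3.75,fy=3.75,interpolation=cv2.INTER_CUBIC))
E
```

```text
7.625 [0.53789324 0.11505694 0.06138297] [-6.92455743 -3.06168552 15.10032132] -> [-0.0609  0.0005  0.0004] [-0.0002  0.001   0.0005]
```

View pics/s4.png

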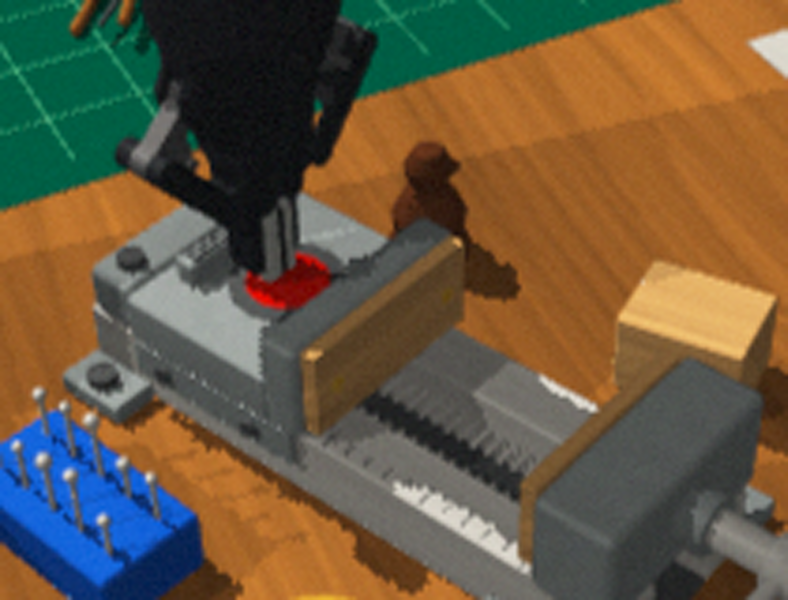

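The jaw's back edge at (130,310) is practically at the end stop. I'll push on gently until the force shows contact.

To row units: 0.002 m / 0.6 = 0.0033, 0.001 m / 0.6 = 0.0017.

Call:
step_hand(deltas={"moves":[[0.0017, 0, 0, 0, 0, 0, 0], [0.0033, 0, 0, 0, 0, 0, 0], [0.0033, 0, 0, 0, 0, 0, 0]]})

```text
time_s: 8.05
eef_pos: [0.5377, 0.1159, 0.0614]
eef_rot: [0.001, 0.533, 0.846, -0.001]
wrist_force: [-3.4, -6.5, 12.9]
opening: -0.003
grasp_force: 6.3
```

Call:
step_hand(deltas={"moves":[[0.0017, 0, 0, 0, 0, 0, 0], [0.0033, 0, 0, 0, 0, 0, 0], [0.0033, 0, 0, 0, 0, 0, 0]]})

```text
time_s: 8.43
eef_pos: [0.5377, 0.1179, 0.0614]
eef_rot: [0.002, 0.533, 0.846, 0.0]
wrist_force: [-0.3, -5.8, 9.8]
opening: 0.001
grasp_force: 4.6
```

Call:
step_hand(deltas={"moves":[[0.0017, 0, 0, 0, 0, 0, 0], [0.0033, 0, 0, 0, 0, 0, 0], [0.0033, 0, 0, 0, 0, 0, 0]]})

```text
time_s: 8.8
eef_pos: [0.5374, 0.1195, 0.0615]
eef_rot: [0.003, 0.533, 0.846, 0.0]
wrist_force: [2.8, -6.3, 7.5]
opening: -0.0
grasp_force: 5.2
```

To row units: 0.002 m / 0.6 = 0.0033, 0.001 m / 0.6 = 0.0017.

Call:
step_hand(deltas={"moves":[[0, 0, 0.0012, 0, 0, 0, 0], [0.0017, 0, 0.0012, 0, 0, 0, 0], [0.0033, 0, 0.0012, 0, 0, 0, 0], [0.0033, 0, 0.0012, 0, 0, 0, 0]]})

```text
time_s: 9.3
eef_pos: [0.5374, 0.1196, 0.0614]
eef_rot: [0.004, 0.533, 0.846, -0.0]
wrist_force: [2.2, -14.2, 10.4]
opening: 0.0
grasp_force: 9.6
```

Call:
step_hand(deltas={"moves":[[0.0017, 0, 0.0005, 0, 0, 0, 0], [0.0033, 0, 0.0005, 0, 0, 0, 0], [0.0033, 0, 0.0005, 0, 0, 0, 0]]})

```text
time_s: 9.68
eef_pos: [0.5374, 0.1197, 0.0614]
eef_rot: [0.005, 0.533, 0.846, -0.001]
wrist_force: [3.6, -21.7, 10.4]
opening: 0.001
grasp_force: 12.8
```

The tip is hard against the ridge at 21 N with no motion, so the jaw is at the stop. I'll ease the push a little and lift straight up.

To row units: -0.15 m / 0.6 = -0.25, -0.11 m / 0.6 = -0.1833.

Call:
step_hand(deltas={"moves":[[-0.0033, 0, 0, 0, 0, 0, 0], [-0.0042, 0, -0.005, 0, 0, 0, 0], [-0.0042, 0, -0.0117, 0, 0, 0, 0], [-0.005, 0, -0.02, 0, 0, 0, 0], [-0.01, 0, -0.0417, 0, 0, 0, 0], [-0.01, 0, -0.1, 0, 0, 0, 0], [-0.01, 0, -0.1833, 0, 0, 0, 0], [-0.01, 0, -0.25, 0, 0, 0, 0], [-0.01, 0, -0.25, 0, 0, 0, 0], [-0.01, 0, -0.25, 0, 0, 0, 0]]})

```text
time_s: 10.92
eef_pos: [0.5354, 0.1194, 0.2088]
eef_rot: [-0.0, 0.533, 0.846, -0.0]
wrist_force: [0.1, 0.4, 0.0]
opening: 0.0
grasp_force: 0.0
```

```bash
python3 - <<'E'
from h import *
import cv2
z=lambda n,r:cv2.resize(imaging.camera(n)[r],(780,594),interpolation=cv2.INTER_CUBIC)
cv2.imwrite("pics/s5.png",z("side",np.s_[130:290,160:370])); cv2.imwrite("pics/w5.png",imaging.camera("wrist"))
E
```

```text
(no output)
```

View pics/s5.png

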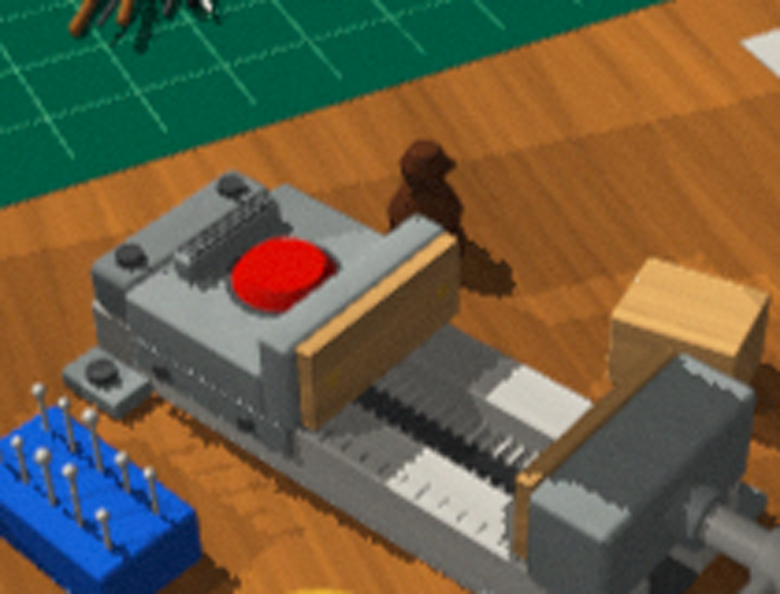

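View pics/w5.png

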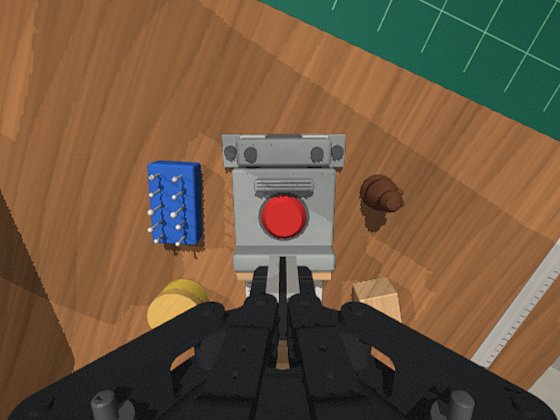

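The side crop shows the button popped up at (283,270). Both views show the jaw's back tight against the end stop (wrist view about (283,168)), with the neighbours untouched and the arm clear.

```bash
python3 -c "
from bench import ctrl, imaging, order, status
print(order.hand_in())"
```

```text
the job is handed in; nothing more can be done
None
```

The vise is fully open: the jaw is against the end stop, the button has popped up, nothing else was moved, and the job was handed in at about 11 s; no verdict came back.

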